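# Change over the packs in a covered charging dock

## Robot

A 7-joint arm with a two-finger parallel gripper is mounted at the origin on the work surface. World frame = base frame: x ahead of the robot, y to its left, z up, the work surface at z = 0. Lengths are in m, angles in rad, forces in N, time in s.
With the tool pointing down it reaches from about 0.4 to 0.85 m from the base axis. Payload 4.5 kg.
Tool frame: the origin (TCP) lies at the very end of the fingers, on their centre line; the grasp point (between the pads) lies 19 mm behind it (r.grip_depth is the z of the grasp point in the tool frame, in m); z points along the fingers, y is the line along which they close (so a half turn about z gives the same grasp; the last joint's range is limited). The gripper opens to 88 mm and grips with 3 to 60 N. Pads are 18 mm wide; open, the fingers measure 123 mm over their backs; the gripper's body (75 mm by 187 mm) begins 45 mm behind the grasp point.
Start: joints at [-1.093, 0.689, -0.195, 1.565, 0.157, 0.902, -0.215], TCP at [0.268, 0.564, 0.239] pointing down, gripper open.
Joint ranges: [-3.01, 3.01], [-0.46, 2.08], [-1.47, 1.51], [0.13, 2.56], [-1, 4.14], [0.04, 2.09], [-2.66, 2.66]. Speed limits (rad/s): [2.57, 2.57, 3.14, 3.14, 3.14, 3.14, 3.14].

## Interface

Orientations are given as a unit quaternion [x, y, z, w].
In Python, from plant import r gives the robot as it stands.
- The arm moves only by the shell command python3 steer.py 'ROWS' [FORCE]. ROWS is a JSON list of rows, 1 to 10 of them, each of 7 numbers: the opening from 0.0 (shut) to 1.0 (fully open), then dx, dy, dz in m, then a rotation vector rx, ry, rz in rad; each row is the pose to reach, as a shift and turn from the pose commanded when the command began, along the tool's axes at that moment; what a row does not reach only later rows make up. A row lasts 1/10 s, in which the tool goes at most 0.05 m and 0.15 rad, less where a joint would pass 70% of its speed; a pose out of reach is approached as far as the arm can. The fingers move at their own pace and stop on an object; FORCE is the grip in N (left out, the last holds). Time passes only in rows, so rows that do not move let the fingers close. It prints the time, the measured TCP pose, the force, the opening and the grip force at its end.
- r.get_state(): the state, without advancing time (a new reading comes with each control period).
- r.snapshot(name): name is "scene" or "top" or "wrist"; returns the picture (480x640x3 uint8, red, green, blue); there is no depth.
- r.camera_params(name): a dict with "fx", "fy", "cx", "cy" (pixels), "k1" (the pictures are not rectified: a ray, as slopes to the right and down, at radius r is drawn at 1 + k1 r^2 times it, then the intrinsics apply), "rvec" (rotation vector, rad) and "tvec" (3), from world to camera coordinates, as OpenCV has them. Camera axes: x right, y down, z forward; pixel columns grow to the right and rows downward; lengths in m; the calibration is good to about 2 mm. A picture is of the moment at which its call begins: read the wrist's pose just before it. camera_params takes no time and is no camera call; for the wrist camera it gives the pose at the moment of the call.
- r.finish_job(): hands the job in; it is judged then, once.
The state is a dict: "clock": time; "q": joint angles; "qd": joint speeds; "joint_torque": joint torques, N m; "tool_pos": TCP position; "eef_rot": TCP orientation; "contact_force": force on the tool from outside, world axes, zero at the start; "moment": the same for the moment, N m; "opening": opening from 0.0 (shut) to 1.0 (fully open); "finger_force": force on a finger pad.
Only numpy, scipy, OpenCV 4.12 (cv2) and the standard library are available. Lean on these libraries where they do the work, as an engineer would, in place of code of your own. Each camera call takes 0.05 s, during which the arm holds its last target. There are 200 camera calls.

## Task

Swing the dust cover of the charging dock fully aside on its pin, take every charged pack (green strip) out and lay it flat in the green ready tray, not stacked, and slide every drained pack (red strip) contacts first into a slot of the dock until it is fully home. Then swing the cover shut again over the dock. Leave the other things on the bench where they are.

Things in the scene. Friction and masses are not known exactly. Their poses are not given: they have to be found in the camera images.
- dock: grey charging dock, fixed, 300 x 250 mm, deck 40 mm high. Origin: on the bench below the middle of the hood's front face; x to its rear, y left. Loading bed, open above: x = -133 to 0 mm, 224 mm wide, floor 8 mm above the bench, walls 40 mm high (front wall's outer face at x = -141). Hood behind it (x above 0) with three slots open to the bed; packs go in flat from the bed, towards +x. No latch.
- cover (a joint): blue dust cover, 163 x 250 x 5 mm plate, level, 42 to 47 mm above the bench, over the whole bed. Turns about one upright pin. Rad: 0 = shut (end stop); grows clockwise seen from above, its outer end going left and back over the hood, to an end stop at 1.75; bed wholly clear from 1.5. Stays where left; needs 1 to 3 N at the knob.
- cover_knob (a point): centre of the upright round orange knob on the cover, 20 mm across, 30 mm high, 47 to 77 mm above the bench; this point is 62 mm above the bench and 150 mm from the pin; with the cover shut it is at dock x = -120, y = -41.5 mm
- pin (a point): the cover's pivot pin at the right rear corner of the bed, dock x = +10, y = -116.5 mm; this point is 46 mm above the bench, the pin's head ends at 57 mm
- tray: shallow green ready tray fixed to the bench, 160 (its x) x 214 (its y) mm outside, rim 8 mm high, walls and floor 3 mm. Origin: underside, centre. Room for three packs side by side, lengthways along x.
- bay1_home (a point): where a pack's origin lies when fully home in the left (y = +66 mm) slot of the dock: 8 mm above the bench, 7.5 mm before the hood's face; 65 mm of the pack then shows. Slot: 43 mm wide, 23.5 mm high from the bed floor, 50 mm deep to a hard stop, 3 mm lead-in each side. Point's axes are the dock's.
- bay2_home (a point): where a pack's origin lies when fully home in the middle (y = 0) slot of the dock: 8 mm above the bench, 7.5 mm before the hood's face; 65 mm of the pack then shows. Slot: 43 mm wide, 23.5 mm high from the bed floor, 50 mm deep to a hard stop, 3 mm lead-in each side. Point's axes are the dock's.
- bay3_home (a point): where a pack's origin lies when fully home in the right (y = -66 mm) slot of the dock: 8 mm above the bench, 7.5 mm before the hood's face; 65 mm of the pack then shows. Slot: 43 mm wide, 23.5 mm high from the bed floor, 50 mm deep to a hard stop, 3 mm lead-in each side. Point's axes are the dock's.
- drained1: flat grey battery pack, 115 (x) x 40 (y) x 20 mm, 0.2 kg, lying flat. Origin: underside, centre. +x end: brass contacts on top, goes into the slot first; -x end: black rubber bumper, 8 mm long, 47 mm wide, 22 high, too wide for a slot. Red strip on top: drained, to be charged; starts on the bench. May be absent (None all along).
- drained2: flat grey battery pack, 115 (x) x 40 (y) x 20 mm, 0.2 kg, lying flat. Origin: underside, centre. +x end: brass contacts on top, goes into the slot first; -x end: black rubber bumper, 8 mm long, 47 mm wide, 22 high, too wide for a slot. Red strip on top: drained, to be charged; starts on the bench. May be absent (None all along).
- drained3: flat grey battery pack, 115 (x) x 40 (y) x 20 mm, 0.2 kg, lying flat. Origin: underside, centre. +x end: brass contacts on top, goes into the slot first; -x end: black rubber bumper, 8 mm long, 47 mm wide, 22 high, too wide for a slot. Red strip on top: drained, to be charged; starts on the bench. May be absent (None all along).
- charged1: flat grey battery pack, 115 (x) x 40 (y) x 20 mm, 0.2 kg, lying flat. Origin: underside, centre. +x end: brass contacts on top, goes into the slot first; -x end: black rubber bumper, 8 mm long, 47 mm wide, 22 high, too wide for a slot. Green strip on top: charged; starts in one of the dock's slots under the cover. May be absent (None all along).
- charged2: flat grey battery pack, 115 (x) x 40 (y) x 20 mm, 0.2 kg, lying flat. Origin: underside, centre. +x end: brass contacts on top, goes into the slot first; -x end: black rubber bumper, 8 mm long, 47 mm wide, 22 high, too wide for a slot. Green strip on top: charged; starts in one of the dock's slots under the cover. May be absent (None all along).
- charged3: flat grey battery pack, 115 (x) x 40 (y) x 20 mm, 0.2 kg, lying flat. Origin: underside, centre. +x end: brass contacts on top, goes into the slot first; -x end: black rubber bumper, 8 mm long, 47 mm wide, 22 high, too wide for a slot. Green strip on top: charged; starts in one of the dock's slots under the cover. May be absent (None all along).
- steel_ring: steel seal ring, 72 mm across, 34 mm high; stands about, not part of the job. Origin: underside, centre.
- carbon_ring: black carbon seal ring, 84 mm across, 18 mm high; stands about, not part of the job. Origin: underside, centre.
- o_ring: red O-ring, 84 mm across, 8 mm high; stands about, not part of the job. Origin: underside, centre.
- brass_bush: brass bush, 60 mm across, 40 mm high; stands about, not part of the job. Origin: underside, centre.
- meter: yellow handheld meter lying flat, 150 x 72 x 30 mm; stands about, not part of the job. Origin: underside, centre.

How it is judged:
By the outcome, as a careful person would: the job done as asked, in the order asked, and still so for the second after the job is handed in, with the robot touching nothing.
Of drained1, drained2, drained3 only 2 to 3 are there at a start; the rules pass over those that are not, and their reading is None.
Of charged1, charged2, charged3 only 2 to 3 are there at a start; the rules pass over those that are not, and their reading is None.
At some moment in a run one of drained1, drained2, drained3 may be knocked a few centimetres aside while the robot is not near it.
It also fails if it takes over 210 s, if anything falls off the work surface, if the arm or the gripper's body presses on something with over 40 N, if the wrist force passes 120 N, or if a joint passes its speed limit or range.

## Working session

There is one attempt and no reset: what is moved stays moved. The work goes in short steps, Python scripts to look and compute and a shell command to move; the robot and the scene stay as the last step left them, time stands still between calls to the robot, and variables do not carry over. Pictures are saved under pics/ and viewed, at most 14 in all, crops included, and the job is handed in when it is done.

```bash
ls; mkdir -p pics
python3 - <<'E'
from plant import r
import cv2
for n in("scene","top"):
    cv2.imwrite(f"pics/{n}0.png",r.snapshot(n)[:,:,::-1]); print(n,r.camera_params(n))
print(r.get_state(), r.grip_depth)
E
```

```text
pics
plant.py
steer.py
scene {'fx': 581.2330198586553, 'fy': 581.2330198586553, 'cx': 314.1705478097247, 'cy': 243.86228983463408, 'k1': -0.01774832221097236, 'rvec': array([ 2.48408608,  0.83588486, -0.21500266]), 'tvec': array([-0.36837135, -0.2557761 ,  1.45941352])}
top {'fx': 581.808552044107, 'fy': 581.808552044107, 'cx': 326.8238831649025, 'cy': 242.07379356387545, 'k1': 0.05873560672041808, 'rvec': array([ 2.08325561, -2.14043362,  0.23023917]), 'tvec': array([-0.04202956,  0.54145194,  1.41808677])}
{'clock': 0.1, 'q': array([-1.09321055,  0.68987224, -0.19450074,  1.5662073 ,  0.15728235,
        0.90249667, -0.21508028]), 'qd': array([ 4.56267633e-04, -2.79922556e-03, -3.89312907e-04,  3.10967547e-04,
        6.57185719e-04, -4.30232543e-05, -1.20838426e-04]), 'joint_torque': array([-2.24780706e-03, -5.28501892e+01, -1.27126973e+00, -1.53836435e+01,
       -5.25376713e-02,  2.02083167e-03,  4.24337225e-05]), 'tool_pos': array([0.26815961, 0.56394114, 0.23801585]), 'eef_rot': array([ 2.20044170e-01,  9.75489583e-01, -7.89405987e-04, -1.18475868e-04]), 'contact_force': array([ 1.06347186, -0.14916497,  0.53581607]), 'moment': array([-0.00663619, -0.01817599, -0.01777995]), 'finger_force': 0.0, 'opening': 0.9990096365765202} -0.0187
```

View pics/top0.png

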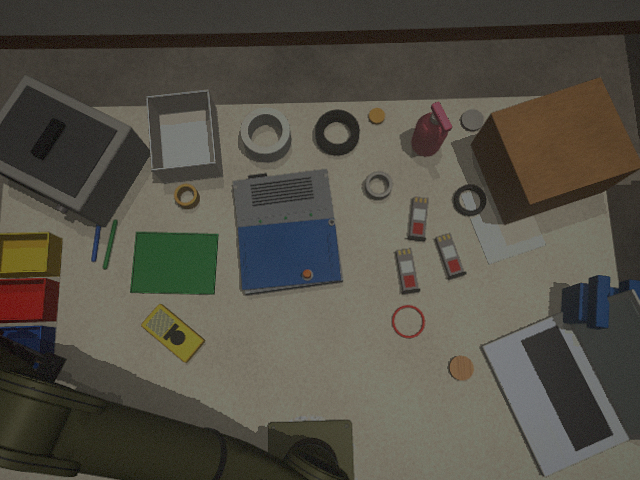

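View pics/scene0.png

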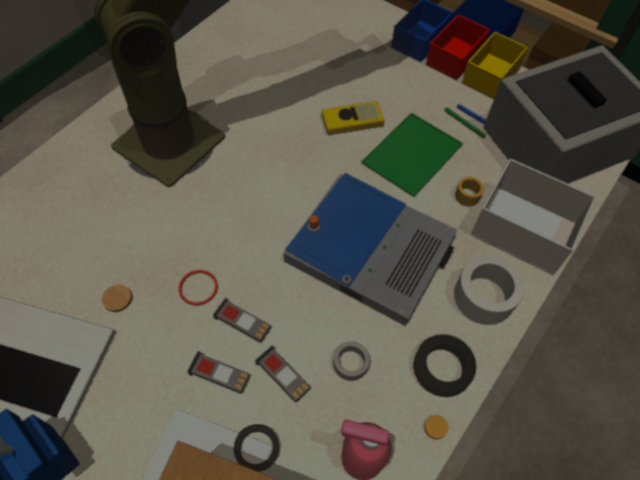

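The top view shows the shut dock with its knob at (307,274) and pin at (331,222), and the tray at (175,263). The three drained packs are at (418,218), (406,270) and (450,256). The scene view agrees, with knob (314,222) and pin (346,279).

```bash
cat > h.py <<'E'
import numpy as np, cv2
from scipy.spatial.transform import Rotation as R
from plant import r
def shot(n):
    p=r.camera_params(n); return r.snapshot(n),p
def ray(p,uv):
    K=np.array([[p['fx'],0,p['cx']],[0,p['fy'],p['cy']],[0,0,1]])
    u=cv2.undistortPoints(np.float64(uv).reshape(-1,1,2),K,np.array([p['k1'],0,0,0.])).reshape(-1,2)
    M=R.from_rotvec(p['rvec']).as_matrix()
    return -M.T@p['tvec'], np.c_[u,np.ones(len(u))]@M
def plane(p,uv,z):
    c,d=ray(p,uv); return (c+d*((z-c[2])/d[:,2])[:,None])[:,:2]
def proj(p,X):
    K=np.array([[p['fx'],0,p['cx']],[0,p['fy'],p['cy']],[0,0,1]])
    return cv2.projectPoints(np.float64(X).reshape(-1,1,3),p['rvec'],p['tvec'],K,np.array([p['k1'],0,0,0.]))[0].reshape(-1,2)
def blobs(im,lo,hi,amin,close=0,amax=1e9):
    m=cv2.inRange(cv2.cvtColor(im,cv2.COLOR_RGB2HSV),np.array(lo),np.array(hi))
    if close: m=cv2.morphologyEx(m,cv2.MORPH_CLOSE,np.ones((close,close)))
    cs=cv2.findContours(m,cv2.RETR_EXTERNAL,cv2.CHAIN_APPROX_NONE)[0]
    return [c.reshape(-1,2) for c in cs if amin<cv2.contourArea(c)<amax]
def cen(c):
    m=cv2.moments(c.reshape(-1,1,2)); return np.array([m['m10'],m['m01']])/m['m00']
def rect(P):  # metric points -> centre, (long,short), angle of long side (rad, mod pi)
    (c,s,a)=cv2.minAreaRect((np.float32(P)*1000)); a=np.radians(a)
    if s[0]<s[1]: s=s[::-1]; a+=np.pi/2
    return np.array(c)/1000,np.array(s),(a+np.pi/2)%np.pi-np.pi/2
E
python3 - <<'E'
from h import *
for n in("top","scene"):
    im,p=shot(n); print(n)
    for c in blobs(im,(105,100,40),(125,255,255),2000,5): print(' blue',cen(c).round(),*rect(plane(p,c,.047)))
    for c in blobs(im,(50,100,40),(75,255,255),1500,5): print(' green',cen(c).round(),*rect(plane(p,c,.006)))
    for c in blobs(im,(3,140,90),(14,255,255),25,0,200): print(' orange',cen(c).round(),cv2.contourArea(c),plane(p,[cen(c)],.070))
    for c in blobs(im,(174,120,60),(180,255,255),40,0,500)+blobs(im,(0,140,60),(3,255,255),40,0,500): print(' red',cen(c).round(),cv2.contourArea(c),plane(p,[cen(c)],.020))
    a=cv2.resize(im[160:310,220:500] if n=="top" else im[170:410,180:460],None,fx=2.5,fy=2.5,interpolation=cv2.INTER_CUBIC)
    cv2.imwrite(f'pics/c_{n}.png',a[:,:,::-1])
E
```

```text
top
 blue [288. 254.] [0.51646735 0.04155665] [247.80667114 161.15394592] -1.500190150566282
 green [174. 263.] [0.50779391 0.34041949] [213.60977173 158.03305054] 1.521002671261467
 orange [306. 273.] 33.0 [[ 0.46040944 -0.00381334]]
 orange [454. 265.] 31.0 [[ 0.47070636 -0.37202852]]
 red [409. 281.] 74.0 [[ 0.44093661 -0.26467763]]
 red [454. 265.] 76.5 [[ 0.47811719 -0.38177167]]
 red [418. 228.] 54.5 [[ 0.58029277 -0.29645965]]
scene
 blue [347. 228.] [0.51730365 0.04329131] [246.78163147 160.8757019 ] -1.4990432852099742
 blue [459.  18.] [0.35092938 0.80104529] [388.38345337 217.23085022] 1.1057428867042454
 green [412. 154.] [0.50835919 0.34257111] [212.3762207  156.82095337] 1.5172376272703678
 orange [207. 367.] 61.0 [[ 0.49809156 -0.38486478]]
 orange [273. 361.] 103.0 [[ 0.59038006 -0.30091489]]
 orange [229. 312.] 95.5 [[ 0.45724847 -0.274963  ]]
 orange [313. 219.] 35.0 [[0.45716874 0.00157761]]
 red [205. 366.] 155.0 [[ 0.47737816 -0.37752213]]
 red [273. 362.] 154.5 [[ 0.5783022  -0.29064886]]
 red [230. 312.] 129.0 [[ 0.43992341 -0.26064891]]
```

View pics/c_top.png

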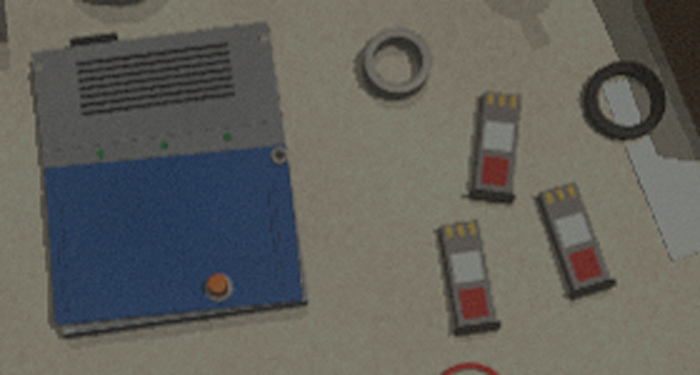

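The crop shows three packs, all with their contacts towards the rear. The brass ends are at crop (500,100), (460,230) and (562,193), and the bumpers at (492,197), (475,327) and (590,288). Cover size, knob position and tray size all match the given values, so I'll go to the knob.

```bash
cat >> h.py <<'E'
O=np.array([.5763,.0466]); A=.071          # dock origin, yaw
def W(x,y,o=None,a=None):                  # dock mm -> world
    o=O if o is None else o; a=A if a is None else a
    return o+np.array([[np.cos(a),-np.sin(a)],[np.sin(a),np.cos(a)]])@np.array([x,y])/1000
def go(*ts):   # targets (x,y,z,yaw of tool x) -> shift & turn in present tool axes
    s=r.get_state(); R0=R.from_quat(s['eef_rot']); prev=np.zeros(3); pr=np.zeros(3)
    for x,y,z,yaw in ts:
        Rt=R.from_euler('z',yaw)*R.from_euler('x',np.pi)
        d=R0.inv().apply(np.array([x,y,z])-s['tool_pos']); v=(R0.inv()*Rt).as_rotvec()
        print(d.round(4),v.round(3),'rows',np.ceil(np.linalg.norm(d-prev)/.05),np.ceil(np.linalg.norm(v-pr)/.15)); prev=d;pr=v
E
python3 - <<'E'
from h import *
print(W(-120,-41.5),W(10,-116.5))
go((.459,-.002,.14,np.pi+A),(.459,-.002,.053,np.pi+A))
E
```

```text
[ 0.45954636 -0.00330829] [ 0.59453936 -0.06889708]
[-0.4153 -0.4293  0.0987] [-0.001 -0.    -0.515] rows 13.0 4.0
[-0.4153 -0.4292  0.1857] [-0.001 -0.    -0.515] rows 2.0 0.0
```

```bash
python3 steer.py '[[0.6,-0.208,-0.215,0,0,0,-0.26],[0.6,-0.208,-0.215,0,0,0,-0.26],[0.6,-0.208,-0.215,0,0,0,-0.26],[0.6,-0.208,-0.215,0,0,0,-0.26],[0.6,-0.415,-0.429,0.05,0,0,-0.515],[0.6,-0.415,-0.429,0.05,0,0,-0.515],[0.6,-0.415,-0.429,0.05,0,0,-0.515],[0.6,-0.415,-0.429,0.05,0,0,-0.515],[0.6,-0.415,-0.429,0.05,0,0,-0.515],[0.6,-0.415,-0.429,0.05,0,0,-0.515]]' 30
python3 - <<'E'
from h import *
go((.459,-.002,.14,np.pi+A)); print(r.get_state()['q'])
E
```

```text
clock: 1.2
tool_pos: [0.4278, 0.091, 0.2011]
eef_rot: [-0.036, 0.999, 0.0, 0.0]
contact_force: [0.9, -0.5, 0.2]
opening: 0.599
finger_force: 0.0
[-0.0245 -0.095   0.0611] [0.    0.001 0.   ] rows 3.0 1.0
[-0.06528237  0.53768456 -0.37817564  2.14447494  0.38805367  0.52325599
  0.90796109]
```

```bash
python3 steer.py '[[0.6,-0.0245,-0.095,0.061,0,0,0],[0.6,-0.0245,-0.095,0.061,0,0,0],[0.6,-0.0245,-0.095,0.061,0,0,0],[0.6,-0.0245,-0.095,0.061,0,0,0],[0.6,-0.0245,-0.095,0.061,0,0,0]]'
python3 - <<'E'
from h import *
im,p=shot('wrist'); cv2.imwrite('pics/w1.png',im[:,:,::-1])
for z,m in((.077,(3,140,90)),):
    for c in blobs(im,m,(16,255,255),200): print(cen(c),cv2.contourArea(c),plane(p,[cen(c)],.07))
print(proj(p,[*np.c_[[W(-120,-41.5),W(10,-116.5)],[.077,.057]]]))
go((.459,-.002,.053,np.pi+A))
E
```

```text
clock: 1.7
tool_pos: [0.4585, 0.0014, 0.1406]
eef_rot: [-0.036, 0.999, 0.001, 0.0]
contact_force: [1.1, 0.3, 0.4]
opening: 0.599
finger_force: 0.0
[312.67933094 252.56678614] 697.5 [[ 0.45928902 -0.00117091]]
[[308.90162372 256.43770145]
 [211.41285214 410.00212704]]
[ 0.0001 -0.0043  0.0879] [0.002 0.001 0.003] rows 2.0 1.0
```

View pics/w1.png

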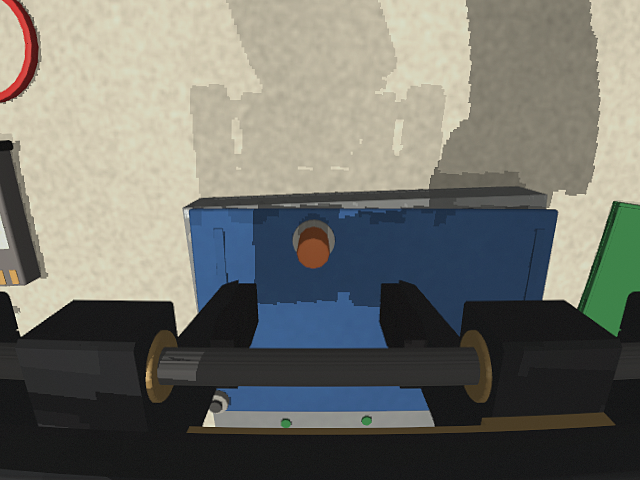

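The wrist view shows the knob top at (313,256), 4 px from my prediction, and the pin at (217,402), so the dock sits about 2 mm further to +y. I'll lower, grip the knob and work out the arc.

```bash
python3 steer.py '[[0.6,0,-0.003,0.045,0,0,0],[0.6,0,-0.003,0.087,0,0,0],[0.6,0,-0.003,0.087,0,0,0],[0.0,0,-0.003,0.087,0,0,0],[0.0,0,-0.003,0.087,0,0,0],[0.0,0,-0.003,0.087,0,0,0],[0.0,0,-0.003,0.087,0,0,0],[0.0,0,-0.003,0.087,0,0,0]]' 25
python3 - <<'E'
from h import *
for t in (.1,.25,.4,.55,.7,.85,1.,1.15,1.3,1.45,1.6,1.73):
    f=np.arctan2(75,-130)-t; print(t,round(-(.15*np.cos(f)+.13),3),round(.15*np.sin(f)-.075,3))
E
```

```text
clock: 2.55
tool_pos: [0.4592, -0.0029, 0.0545]
eef_rot: [-0.036, 0.999, 0.0, 0.001]
contact_force: [-1.2, 0.7, 10.1]
opening: 0.215
finger_force: 25.0
0.1 -0.008 0.013
0.25 -0.023 0.03
0.4 -0.04 0.045
0.55 -0.058 0.057
0.7 -0.079 0.066
0.85 -0.101 0.072
1.0 -0.123 0.075
1.15 -0.145 0.074
1.3 -0.167 0.07
1.45 -0.189 0.063
1.6 -0.209 0.053
1.73 -0.225 0.041
```

```bash
python3 steer.py '[[0,-0.008,0.013,-0.001,0,0,0],[0,-0.023,0.030,-0.001,0,0,0],[0,-0.040,0.045,-0.001,0,0,0],[0,-0.058,0.057,-0.001,0,0,0],[0,-0.079,0.066,-0.001,0,0,0],[0,-0.101,0.072,-0.001,0,0,0],[0,-0.123,0.075,-0.001,0,0,0],[0,-0.145,0.074,-0.001,0,0,0],[0,-0.167,0.070,-0.001,0,0,0],[0,-0.189,0.063,-0.001,0,0,0]]'
python3 steer.py '[[0,-0.020,-0.010,0,0,0,0],[0,-0.036,-0.022,0,0,0,0],[0,-0.036,-0.022,0,0,0,0],[0.6,-0.036,-0.022,0,0,0,0],[0.6,-0.036,-0.022,0,0,0,0],[0.6,-0.036,-0.022,0,0,0,0],[0.6,-0.036,-0.022,-0.05,0,0,0],[0.6,-0.036,-0.022,-0.1,0,0,0]]'
python3 - <<'E'
from h import *
im,p=shot('top'); cv2.imwrite('pics/t2.png',cv2.resize(im[150:320,120:500],None,fx=2,fy=2,interpolation=cv2.INTER_CUBIC)[:,:,::-1])
E
```

```text
clock: 3.55
tool_pos: [0.6422, 0.078, 0.0542]
eef_rot: [-0.037, 0.999, 0.003, -0.001]
contact_force: [-0.9, 5.2, -3.8]
opening: 0.208
finger_force: 25.0
clock: 4.35
tool_pos: [0.6782, 0.0528, 0.1535]
eef_rot: [-0.036, 0.999, -0.001, -0.003]
contact_force: [0.8, 0.7, 0.4]
opening: 0.594
finger_force: 0.0
```

View pics/t2.png

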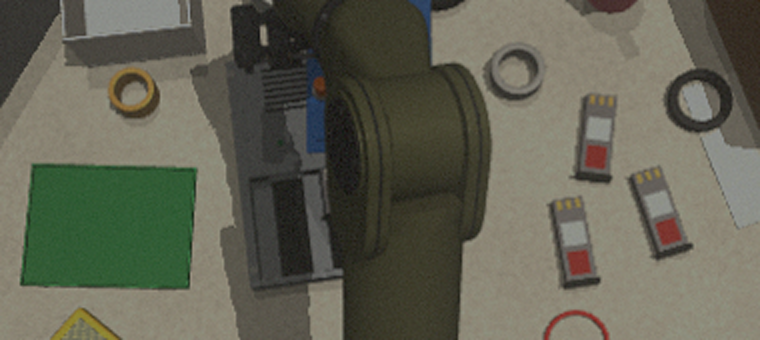

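The cover is open, with the knob over the hood at crop (322,85). Next I'll move back over the bed to look with the wrist camera.

```bash
python3 steer.py '[[0.55,0.05,0,-0.09,0,0,0],[0.55,0.07,0,-0.09,0,0,0],[0.55,0.07,0,-0.09,0,0,0],[0.55,0.07,0,-0.09,0,0,0],[0.55,0.07,0,-0.09,0,0,0]]'
python3 - <<'E'
from h import *
im,p=shot('wrist'); cv2.imwrite('pics/w2.png',im[:,:,::-1]); np.save('w2.npy',im)
import pickle; pickle.dump(p,open('w2.pkl','wb'))
E
```

```text
clock: 4.9
tool_pos: [0.6106, 0.0482, 0.2434]
eef_rot: [-0.035, 0.999, -0.0, -0.0]
contact_force: [1.0, -0.2, -0.2]
opening: 0.551
finger_force: 0.0
```

View pics/w2.png

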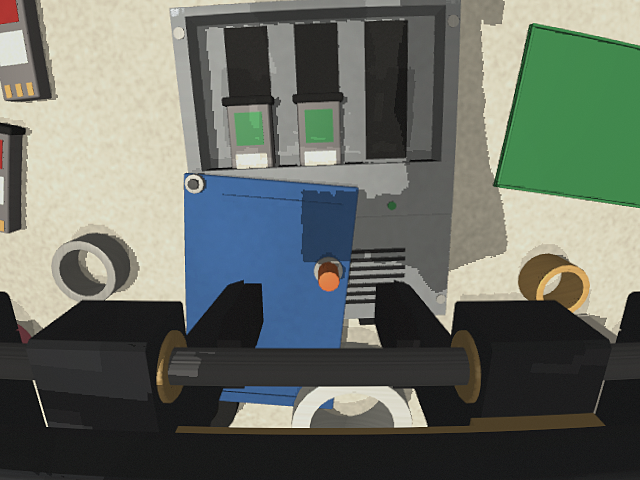

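```bash
cat >> h.py <<'E'
def D(P,o=None,a=None):   # world -> dock mm
    o=O if o is None else o; a=A if a is None else a
    return (np.atleast_2d(P)-o)*1000@np.array([[np.cos(a),-np.sin(a)],[np.sin(a),np.cos(a)]])
E
python3 - <<'E'
from h import *; import pickle
im=np.load('w2.npy');p=pickle.load(open('w2.pkl','rb'))
for c in blobs(im,(50,80,60),(75,255,255),400):
    w=plane(p,[cen(c)],.028); print('green',cen(c).round(),w,D(w),rect(plane(p,c,.028))[1:], rect(plane(p,c,.006))[0])
print('pin',D(plane(p,[[194,184]],.057)),'deck front right',D(plane(p,[[171,10]],.040)),'hood face',D(plane(p,[[203,169],[440,160]],.040)), 'knob top',D(plane(p,[[329,282]],.077)))
print('bumper L/R edges',D(plane(p,[[220,100],[274,98],[292,96],[345,94]],.030)))
E
```

```text
green [249. 128.] [[ 0.5411682  -0.02172225]] [[-39.89009345 -65.65785695]] (array([29.56959152, 25.32810593]), np.float64(0.11283420722404935)) [ 0.54144073 -0.02573904]
green [319. 126.] [[0.53416431 0.04345748]] [[-42.25246222  -0.145485  ]] (array([29.49026489, 25.48697853]), np.float64(0.12404433442430407)) [0.53398901 0.04348964]
green [575. 119.] [[0.50686262 0.28839984]] [[-52.10906583 246.11655414]] (array([163.25256348, 150.51628113]), np.float64(1.5182934374845294)) [0.50499628 0.31972604]
pin [[   8.32021884 -112.18998809]] deck front right [[-139.69974496 -126.76519643]] hood face [[  -3.38438591 -108.19934313]
 [ -11.80959635  112.73144747]] knob top [[94.45881771  9.3436254 ]]
bumper L/R edges [[-65.41379708 -90.80262616]
 [-66.72334901 -40.95944041]
 [-68.39902329 -24.44486844]
 [-70.1529827   23.94223413]]
```

Run:
```python
from h import *; import pickle
from scipy.optimize import least_squares
im=np.load('w2.npy');p=pickle.load(open('w2.pkl','rb'))
N=np.nan
F=[((194,184),.057,10,-116.5),((171,10),.04,-141,-125),((249,128),.028,N,-66),((319,126),.028,N,0),((440,160),.04,0,N),((247,99),.030,-65,-66),((318.5,95),.030,-65,0),((459,8),.04,N,125),((449,250),.04,N,125)]
P=np.array([plane(p,[f[0]],f[1])[0] for f in F]); T=np.array([f[2:] for f in F])
e=lambda v:np.nan_to_num((D(P,v[:2],v[2])-T))
s=least_squares(lambda v:e(v).ravel(),[.576,.047,.1],x_scale=[.01,.01,.1],loss='soft_l1',f_scale=2); print(s.x); print(e(s.x).round(1))
```

```text
[0.57097573 0.04865699 0.11563639]
[[-1.6  1.4]
 [ 0.8  1.9]
 [ 0.  -0.2]
 [ 0.  -0.6]
 [-1.7  0. ]
 [ 1.2  0.6]
 [ 0.9  0.2]
 [ 0.  -1.5]
 [ 0.  -1.7]]
```

The fit holds to within 2 mm. The dock yaw is 0.115, so the cover had started about 0.04 rad ajar. The green packs are in the right and middle bays and the left bay is empty. I'll take the right pack first.

```bash
sed -i 's/^O=.*/O=np.array([.5710,.0487]); A=.115/' h.py
cat >> h.py <<'E'
T0=np.array([.508,.3415]); TA=-.052
def dk(x,y,z): return (*W(x,y),z,np.pi+A)
def ty(x,y,z): return (*W(x,y,T0,TA),z,np.pi+TA)
E
python3 - <<'E'
from h import *
go(dk(-33,-66,.08),dk(-33,-66,.015))
E
```

```text
[ 0.0693 -0.0641  0.1628] [-0.    -0.002 -0.045] rows 4.0 1.0
[ 0.0692 -0.0641  0.2278] [-0.    -0.002 -0.045] rows 2.0 0.0
```

```bash
python3 steer.py '[[0.57,0.069,-0.064,0.05,0,0,-0.045],[0.57,0.069,-0.064,0.05,0,0,-0.045],[0.57,0.069,-0.064,0.1,0,0,-0.045],[0.57,0.069,-0.064,0.163,0,0,-0.045],[0.57,0.069,-0.064,0.163,0,0,-0.045]]' 30
python3 - <<'E'
from h import *
go(dk(-33,-66,.015)); s=r.get_state(); print(D(s['tool_pos'][:2]))
E
```

```text
clock: 5.45
tool_pos: [0.5429, -0.0209, 0.0753]
eef_rot: [-0.058, 0.998, -0.0, -0.005]
contact_force: [-0.4, -0.5, 0.4]
opening: 0.568
finger_force: 0.0
[-0.0035 -0.0001  0.0602] [ 0.    -0.009  0.001] rows 2.0 1.0
[[-35.94689035 -65.92202309]]
```

```bash
python3 steer.py '[[0.57,-0.002,0,0.03,0,0,0],[0.57,-0.002,0,0.06,0,0,0],[0.57,-0.002,0,0.06,0,0,0],[0,-0.002,0,0.06,0,0,0],[0,-0.002,0,0.06,0,0,0],[0,-0.002,0,0.06,0,0,0],[0,-0.002,0,0.06,0,0,0]]' 30
python3 - <<'E'
from h import *
s=r.get_state(); print(D(s['tool_pos'][:2]), s['contact_force'])
E
```

```text
clock: 6.15
tool_pos: [0.5484, -0.0202, 0.022]
eef_rot: [-0.058, 0.998, -0.0, 0.001]
contact_force: [-0.6, -1.0, -1.7]
opening: 0.448
finger_force: 30.0
[[-30.3265193  -65.83415365]] [-0.60985594 -1.01787896 -1.70966362]
```

```bash
python3 steer.py '[[0.57,0,0,0,0,0,0],[0.57,0,0,0,0,0,0],[0.57,0,0,0.007,0,0,0],[0,0,0,0.007,0,0,0],[0,0,0,0.007,0,0,0],[0,0,0,0.007,0,0,0]]' 35
python3 steer.py '[[0,0.02,0,0,0,0,0],[0,0.04,0,0,0,0,0],[0,0.059,0,0,0,0,0],[0,0.059,0,0,0,0,0],[0,0.059,0,-0.04,0,0,0],[0,0.059,0,-0.09,0,0,0],[0,0.059,0,-0.09,0,0,0]]'
python3 - <<'E'
from h import *
im,p=shot('wrist'); cv2.imwrite('pics/w3.png',im[:,:,::-1])
go(ty(-20,-65,.1),ty(-20,-65,.012))
E
```

```text
clock: 6.75
tool_pos: [0.5477, -0.0201, 0.0139]
eef_rot: [-0.058, 0.998, -0.0, -0.0]
contact_force: [-0.3, -1.4, -1.3]
opening: 0.451
finger_force: 34.9
clock: 7.45
tool_pos: [0.494, -0.0258, 0.109]
eef_rot: [-0.058, 0.998, 0.001, 0.005]
contact_force: [1.2, -0.6, -1.8]
opening: 0.449
finger_force: 34.9
[-0.0269  0.3027  0.0073] [0.001 0.008 0.167] rows 7.0 2.0
[-0.0262  0.3026  0.0953] [0.001 0.008 0.167] rows 2.0 0.0
```

View pics/w3.png

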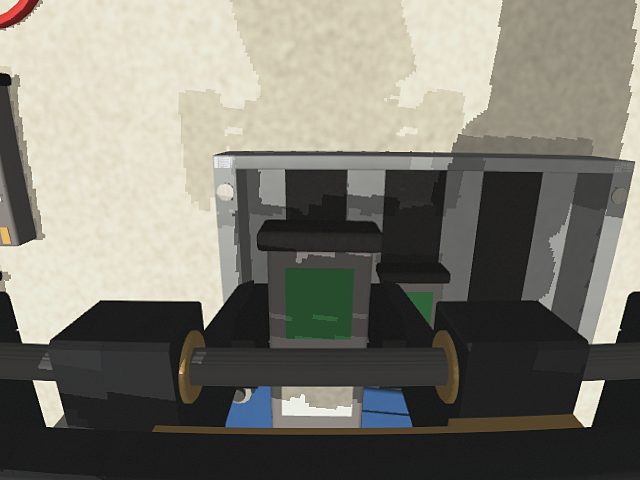

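The pack is held straight, with its bumper at (318,235) in view. Only two packs are charged, so I can lay them at tray y = ±50 mm.

Run:
```python
from h import *
go(ty(-22,-50,.1))
```

```text
[-0.0274  0.3178  0.0073] [0.001 0.008 0.167] rows 7.0 2.0
```

```bash
python3 steer.py '[[0,-0.027,0.318,0.007,0,0,0.167],[0,-0.027,0.318,0.007,0,0,0.167],[0,-0.027,0.318,0.007,0,0,0.167],[0,-0.027,0.318,0.007,0,0,0.167],[0,-0.027,0.318,0.007,0,0,0.167],[0,-0.027,0.318,0.007,0,0,0.167],[0,-0.027,0.318,0.007,0,0,0.167],[0,-0.027,0.318,0.007,0,0,0.167],[0,-0.027,0.318,0.007,0,0,0.167],[0,-0.027,0.318,0.007,0,0,0.167]]'
python3 - <<'E'
from h import *
go(ty(-22,-50,.0105)); print(D(r.get_state()['tool_pos'][:2],T0,TA))
E
```

```text
clock: 8.5
tool_pos: [0.4797, 0.2897, 0.0965]
eef_rot: [0.027, 1.0, -0.002, -0.0]
contact_force: [-0.1, -0.2, -2.1]
opening: 0.448
finger_force: 34.9
[-0.0036  0.0035  0.086 ] [-0.003 -0.001 -0.001] rows 2.0 1.0
[[-25.55753864 -53.24742774]]
```

```bash
python3 steer.py '[[0,-0.0035,0.0035,0.045,0,0,0],[0,-0.0035,0.0035,0.075,0,0,0],[0,-0.0035,0.0035,0.086,0,0,0],[0,-0.0035,0.0035,0.086,0,0,0],[0,-0.0035,0.0035,0.086,0,0,0]]'
python3 steer.py '[[0.57,0,0,0,0,0,0],[0.57,0,0,0,0,0,0],[0.57,0,0,0,0,0,0],[0.57,0,0,-0.04,0,0,0],[0.57,0,0,-0.09,0,0,0],[0.57,0,0,-0.09,0,0,0]]'
python3 - <<'E'
from h import *
go(dk(-30.5,0,.1))
E
```

```text
clock: 9.0
tool_pos: [0.4838, 0.295, 0.0118]
eef_rot: [0.026, 1.0, 0.0, 0.0]
contact_force: [1.2, 0.3, -1.9]
opening: 0.448
finger_force: 34.9
clock: 9.6
tool_pos: [0.4864, 0.2982, 0.107]
eef_rot: [0.026, 1.0, 0.004, 0.004]
contact_force: [2.4, -0.2, -0.0]
opening: 0.568
finger_force: 0.0
[-0.0672 -0.25    0.0057] [ 0.007  0.009 -0.166] rows 6.0 2.0
```

```bash
python3 steer.py '[[0.57,-0.067,-0.25,0,0,0,-0.166],[0.57,-0.067,-0.25,0,0,0,-0.166],[0.57,-0.067,-0.25,0,0,0,-0.166],[0.57,-0.067,-0.25,0,0,0,-0.166],[0.57,-0.067,-0.25,0,0,0,-0.166],[0.57,-0.067,-0.25,0,0,0,-0.166],[0.57,-0.067,-0.25,0,0,0,-0.166],[0.57,-0.067,-0.25,0,0,0,-0.166],[0.57,-0.067,-0.25,0,0,0,-0.166]]'
python3 - <<'E'
from h import *
go(dk(-30.5,0,.014)); print(D(r.get_state()['tool_pos'][:2]))
E
```

```text
clock: 10.5
tool_pos: [0.5371, 0.0456, 0.1014]
eef_rot: [-0.06, 0.998, 0.001, 0.0]
contact_force: [-0.9, 0.4, 0.6]
opening: 0.568
finger_force: 0.0
[-0.0035 -0.001   0.0874] [0.002 0.    0.004] rows 2.0 1.0
[[-34.05872698   0.85135272]]
```

```bash
python3 steer.py '[[0.57,-0.0035,-0.001,0.045,0,0,0],[0.57,-0.0035,-0.001,0.075,0,0,0],[0.57,-0.0035,-0.001,0.087,0,0,0],[0.57,-0.0035,-0.001,0.087,0,0,0],[0,-0.0035,-0.001,0.087,0,0,0],[0,-0.0035,-0.001,0.087,0,0,0],[0,-0.0035,-0.001,0.087,0,0,0],[0,-0.0035,-0.001,0.087,0,0,0]]' 35
python3 steer.py '[[0,0.02,0,0,0,0,0],[0,0.04,0,0,0,0,0],[0,0.059,0,0,0,0,0],[0,0.059,0,0,0,0,0],[0,0.059,0,-0.04,0,0,0],[0,0.059,0,-0.09,0,0,0],[0,0.059,0,-0.09,0,0,0],[0,0.059,0,-0.09,0,0,0]]'
python3 - <<'E'
from h import *
go(ty(-22,50,.1))
E
```

```text
clock: 11.3
tool_pos: [0.5416, 0.043, 0.0154]
eef_rot: [-0.058, 0.998, 0.001, 0.001]
contact_force: [-0.4, 1.9, 6.0]
opening: 0.447
finger_force: 35.0
clock: 12.1
tool_pos: [0.4831, 0.0347, 0.1052]
eef_rot: [-0.057, 0.998, 0.0, 0.001]
contact_force: [-0.7, -0.4, -2.3]
opening: 0.45
finger_force: 35.0
[-0.0462  0.3549  0.0053] [0.    0.002 0.166] rows 8.0 2.0
```

```bash
python3 steer.py '[[0,-0.046,0.355,0.005,0,0,0.166],[0,-0.046,0.355,0.005,0,0,0.166],[0,-0.046,0.355,0.005,0,0,0.166],[0,-0.046,0.355,0.005,0,0,0.166],[0,-0.046,0.355,0.005,0,0,0.166],[0,-0.046,0.355,0.005,0,0,0.166],[0,-0.046,0.355,0.005,0,0,0.166],[0,-0.046,0.355,0.005,0,0,0.166],[0,-0.046,0.355,0.005,0,0,0.166],[0,-0.046,0.355,0.005,0,0,0.166]]'
python3 - <<'E'
from h import *
go(ty(-22,50,.011)); print(D(r.get_state()['tool_pos'][:2],T0,TA))
E
```

```text
clock: 13.1
tool_pos: [0.487, 0.3903, 0.0975]
eef_rot: [0.026, 1.0, -0.002, -0.001]
contact_force: [0.8, -0.5, -1.7]
opening: 0.446
finger_force: 35.0
[-0.0016  0.0028  0.0865] [-0.005 -0.001  0.   ] rows 2.0 1.0
[[-23.50430501  47.63126064]]
```

Next I'll place it, then move to a viewpoint over the drained packs.

```bash
python3 steer.py '[[0,-0.0015,0.003,0.045,0,0,0],[0,-0.0015,0.003,0.075,0,0,0],[0,-0.0015,0.003,0.086,0,0,0],[0,-0.0015,0.003,0.086,0,0,0],[0,-0.0015,0.003,0.086,0,0,0]]'
python3 steer.py '[[0.57,0,0,0,0,0,0],[0.57,0,0,0,0,0,0],[0.57,0,0,0,0,0,0],[0.57,0,0,-0.04,0,0,0],[0.57,0,0,-0.09,0,0,0],[0.57,0,0,-0.15,0,0,0],[0.57,0,0,-0.15,0,0,0]]'
python3 - <<'E'
from h import *
im,p=shot('top'); cv2.imwrite('pics/t4.png',cv2.resize(im[150:320,120:500],None,fx=2,fy=2,interpolation=cv2.INTER_CUBIC)[:,:,::-1])
for c in blobs(im,(174,120,60),(180,255,255),40,0,500): print(' red',cen(c).round(),plane(p,[cen(c)],.020))
go((.60,-.27,.25,np.pi+A-.3))
E
```

```text
clock: 13.6
tool_pos: [0.4897, 0.3948, 0.0136]
eef_rot: [0.026, 1.0, -0.0, 0.0]
contact_force: [-0.0, 0.5, -1.6]
opening: 0.449
finger_force: 35.0
clock: 14.3
tool_pos: [0.4914, 0.399, 0.1697]
eef_rot: [0.026, 1.0, 0.004, 0.004]
contact_force: [0.2, 0.2, 0.4]
opening: 0.569
finger_force: 0.0
[-0.1436 -0.6614 -0.085 ] [0.007 0.006 0.134] rows 14.0 1.0
```

View pics/t4.png

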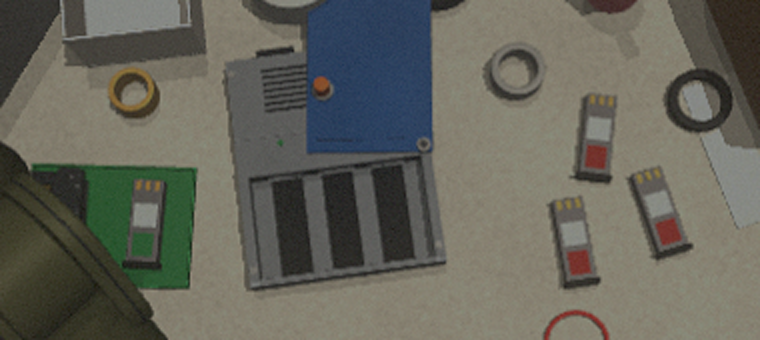

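The bays are empty, one pack lies at (146,222) inside the tray, and the arm hides the other.

```bash
python3 steer.py '[[0.57,-0.144,-0.66,-0.085,0,0,0.134],[0.57,-0.144,-0.66,-0.085,0,0,0.134],[0.57,-0.144,-0.66,-0.085,0,0,0.134],[0.57,-0.144,-0.66,-0.085,0,0,0.134],[0.57,-0.144,-0.66,-0.085,0,0,0.134],[0.57,-0.144,-0.66,-0.085,0,0,0.134],[0.57,-0.144,-0.66,-0.085,0,0,0.134],[0.57,-0.144,-0.66,-0.085,0,0,0.134],[0.57,-0.144,-0.66,-0.085,0,0,0.134],[0.57,-0.144,-0.66,-0.085,0,0,0.134]]'
python3 - <<'E'
from h import *
go((.62,-.29,.25,np.pi-.05)); print(r.get_state()['q'])
E
```

```text
clock: 15.35
tool_pos: [0.569, -0.0954, 0.2245]
eef_rot: [0.092, 0.996, 0.0, -0.001]
contact_force: [1.1, 0.2, -1.1]
opening: 0.568
finger_force: 0.0
[-0.0858 -0.1819 -0.0257] [ 0.    -0.002 -0.135] rows 5.0 1.0
[ 0.29375648  0.65726171 -0.35326688  1.72273342  0.29392661  0.81644832
  1.19095956]
```

```bash
python3 steer.py '[[0.57,-0.086,-0.182,-0.026,0,0,-0.135],[0.57,-0.086,-0.182,-0.026,0,0,-0.135],[0.57,-0.086,-0.182,-0.026,0,0,-0.135],[0.57,-0.086,-0.182,-0.026,0,0,-0.135],[0.57,-0.086,-0.182,-0.026,0,0,-0.135],[0.57,-0.086,-0.182,-0.026,0,0,-0.135],[0.57,-0.086,-0.182,-0.026,0,0,-0.135]]'
python3 - <<'E'
from h import *
im,p=shot('wrist'); cv2.imwrite('pics/w5.png',im[:,:,::-1])
red=blobs(im,(174,120,60),(180,255,255),300)+blobs(im,(0,140,60),(3,255,255),300)
for c in red: w=plane(p,c,.02);print('red',cen(c).round(),plane(p,[cen(c)],.02),*rect(w)[1:])
for c in blobs(im,(12,110,90),(28,255,255),20): print('brass',cen(c).round(),cv2.contourArea(c),plane(p,[cen(c)],.02))
E
```

```text
clock: 16.05
tool_pos: [0.6205, -0.2858, 0.2503]
eef_rot: [0.024, 1.0, 0.001, -0.001]
contact_force: [-0.1, 0.8, 0.4]
opening: 0.569
finger_force: 0.0
red [253. 414.] [[ 0.8797345  -0.37746018]] [63.46742249 32.21860123] -0.20578259058847692
red [309. 161.] [[ 0.57739385 -0.29163263]] [29.29956627 25.53658676] -0.14557903782809145
red [212.  58.] [[ 0.47642744 -0.37823204]] [29.71928406 25.85897064] 0.2573612797768028
red [334.  12.] [[ 0.44307612 -0.26152541]] [25.40665436 23.89663315] -1.4503811818565842
brass [396. 415.] 675.5 [[ 0.89070004 -0.2010156 ]]
brass [156. 377.] 25.0 [[ 0.8226271  -0.48991269]]
brass [313. 237.] 42.5 [[ 0.65546735 -0.29134621]]
brass [302. 235.] 44.0 [[ 0.65335606 -0.30309367]]
brass [291. 235.] 43.0 [[ 0.65196863 -0.31509718]]
brass [229. 141.] 48.5 [[ 0.55319107 -0.3694857 ]]
brass [241. 137.] 53.0 [[ 0.55077351 -0.35766097]]
brass [252. 133.] 54.5 [[ 0.54739153 -0.34646336]]
brass [335.  97.] 61.0 [[ 0.51721075 -0.26412672]]
brass [347.  94.] 59.5 [[ 0.51579741 -0.25216347]]
brass [359.  92.] 62.0 [[ 0.51426744 -0.24047013]]
```

View pics/w5.png

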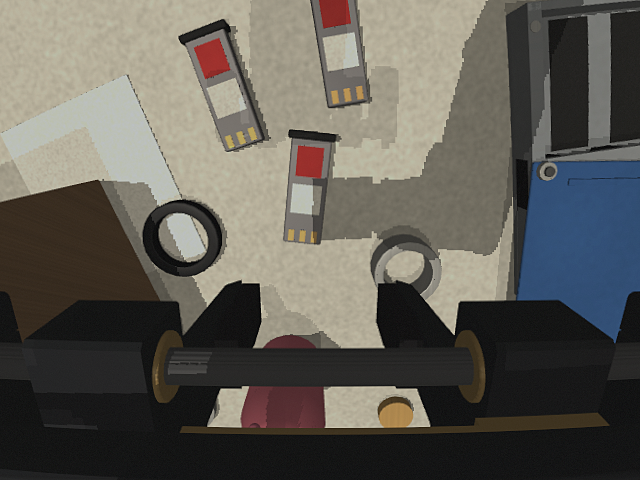

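The packs are clear: red strips at (309,161), (212,58) and (334,12), and contact rows at (302,235), (241,137) and (347,94). Strip-to-contact spacing is 77 mm, which fits the pack. I'll take the rear one, pack A, first.

```bash
cat >> h.py <<'E'
def pk(red,brass,z,off=-22):   # tool target on a pack seen by strip and contact centres
    red,brass=np.array(red),np.array(brass); u=(brass-red)/np.linalg.norm(brass-red); o=red+.030*u
    print('pack',o,'yaw',np.arctan2(u[1],u[0]),'len',np.linalg.norm(brass-red)); return (*(o+off/1000*u),z,np.pi+np.arctan2(u[1],u[0]))
E
python3 - <<'E'
from h import *
t=pk((.5774,-.2916),(.6536,-.3032),.09); go(t)
E
```

```text
pack [ 0.60705831 -0.29611491] yaw -0.15107110914927402 len 0.07707788269017248
[ 0.0347 -0.0095  0.1607] [ 0.002 -0.002  0.105] rows 4.0 1.0
```

```bash
python3 steer.py '[[0.7,0.035,-0.0095,0.05,0,0,0.105],[0.7,0.035,-0.0095,0.1,0,0,0.105],[0.7,0.035,-0.0095,0.16,0,0,0.105],[0.7,0.035,-0.0095,0.16,0,0,0.105],[0.7,0.035,-0.0095,0.16,0,0,0.105],[0.7,0.035,-0.0095,0.16,0,0,0.105]]'
python3 - <<'E'
from h import *
t=pk((.5774,-.2916),(.6536,-.3032),.006); go(t)
E
```

```text
clock: 16.7
tool_pos: [0.5863, -0.2942, 0.0923]
eef_rot: [0.076, 0.997, 0.0, 0.0]
contact_force: [-0.6, -0.4, -0.2]
opening: 0.701
finger_force: 0.0
pack [ 0.60705831 -0.29611491] yaw -0.15107110914927402 len 0.07707788269017248
[0.0013 0.0012 0.0863] [ 0.001  0.001 -0.002] rows 2.0 1.0
```

```bash
python3 steer.py '[[0.7,0.001,0.001,0.045,0,0,0],[0.7,0.001,0.001,0.075,0,0,0],[0.7,0.001,0.001,0.086,0,0,0],[0.7,0.001,0.001,0.086,0,0,0],[0,0.001,0.001,0.086,0,0,0],[0,0.001,0.001,0.086,0,0,0],[0,0.001,0.001,0.086,0,0,0],[0,0.001,0.001,0.086,0,0,0]]' 35
python3 steer.py '[[0,0,0,-0.04,0,0,0],[0,0,0,-0.09,0,0,0],[0,0,0,-0.1,0,0,0],[0,0,0,-0.1,0,0,0]]'
python3 - <<'E'
from h import *
go(dk(-90,-66,.1))
E
```

```text
clock: 17.5
tool_pos: [0.5859, -0.2948, 0.0074]
eef_rot: [0.077, 0.997, -0.0, 0.001]
contact_force: [-1.0, 0.4, 7.5]
opening: 0.452
finger_force: 35.0
clock: 17.9
tool_pos: [0.5859, -0.2953, 0.1079]
eef_rot: [0.078, 0.997, -0.001, 0.002]
contact_force: [0.7, 0.3, -2.6]
opening: 0.448
finger_force: 35.0
[0.137  0.2499 0.007 ] [-0.002  0.004 -0.27 ] rows 6.0 2.0
```

```bash
python3 steer.py '[[0,0.137,0.25,0,0,0,-0.27],[0,0.137,0.25,0,0,0,-0.27],[0,0.137,0.25,0,0,0,-0.27],[0,0.137,0.25,0,0,0,-0.27],[0,0.137,0.25,0,0,0,-0.27],[0,0.137,0.25,0,0,0,-0.27],[0,0.137,0.25,0,0,0,-0.27],[0,0.137,0.25,0,0,0,-0.27],[0,0.137,0.25,0,0,0,-0.27]]'
python3 - <<'E'
from h import *
im,p=shot('wrist')
for c in blobs(im,(174,120,60),(180,255,255),300)+blobs(im,(0,140,60),(3,255,255),300): print('red',cen(c).round(),*rect(plane(p,c,r.get_state()['tool_pos'][2]+.0125)), D(plane(p,[cen(c)],r.get_state()['tool_pos'][2]+.0125)))
s=r.get_state()['tool_pos'];print(D(s[:2]),s)
go(dk(-90,-66,.016),dk(-30,-66,.016))
E
```

```text
clock: 18.8
tool_pos: [0.4875, -0.0279, 0.1047]
eef_rot: [-0.057, 0.998, -0.0, -0.001]
contact_force: [0.0, -0.5, -2.3]
opening: 0.449
finger_force: 35.0
red [318. 296.] [ 0.47886154 -0.0283295 ] [29.94485283 25.7632103 ] 0.12161306808614336 [[-100.9267764   -65.93163328]]
red [22. 20.] [ 0.38994492 -0.14006361] [21.66958618  6.3299222 ] -0.8392410887893158 [[-201.58099179 -166.50479778]]
[[-91.54040558 -66.82285178]] [ 0.48773194 -0.02818543  0.10491445]
[-0.0016  0.0009  0.0889] [-0.001 -0.001 -0.002] rows 2.0 1.0
[-0.0616  0.001   0.0888] [-0.001 -0.001 -0.002] rows 2.0 0.0
```

```bash
python3 steer.py '[[0,-0.0015,0.0005,0.045,0,0,0],[0,-0.0015,0.0005,0.08,0,0,0],[0,-0.0015,0.0005,0.0885,0,0,0],[0,-0.0015,0.0005,0.0885,0,0,0]]'
python3 steer.py '[[0,-0.01,0,0,0,0,0],[0,-0.02,0,0,0,0,0],[0,-0.03,0,0,0,0,0],[0,-0.04,0,0,0,0,0],[0,-0.05,0,0,0,0,0],[0,-0.056,0,0,0,0,0],[0,-0.06,0,0,0,0,0],[0,-0.06,0,0,0,0,0]]'
python3 - <<'E'
from h import *
s=r.get_state()['tool_pos'];print(D(s[:2]),s)
E
```

```text
clock: 19.25
tool_pos: [0.4887, -0.027, 0.0164]
eef_rot: [-0.057, 0.998, -0.001, -0.001]
contact_force: [0.1, -0.3, -1.1]
opening: 0.445
finger_force: 35.0
clock: 20.05
tool_pos: [0.5494, -0.0204, 0.0173]
eef_rot: [-0.057, 0.998, -0.001, 0.0]
contact_force: [1.3, -4.3, -2.2]
opening: 0.448
finger_force: 35.0
[[-29.35341371 -66.15432266]] [ 0.54943146 -0.02038557  0.01728671]
```

```bash
python3 steer.py '[[0,-0.003,0,0,0,0,0],[0,-0.006,0,0,0,0,0],[0,-0.006,0,0,0,0,0],[0,-0.006,0,0,0,0,0]]'
python3 - <<'E'
from h import *
s=r.get_state()['tool_pos'];print(D(s[:2]),s)
E
```

```text
clock: 20.45
tool_pos: [0.5505, -0.0202, 0.0167]
eef_rot: [-0.057, 0.998, -0.002, -0.004]
contact_force: [-6.5, -5.4, 2.7]
opening: 0.452
finger_force: 35.0
[[-28.26442745 -66.10324526]] [ 0.55050739 -0.02020987  0.0167131 ]
```

```bash
python3 steer.py '[[0,-0.005,0,0,0,0,0],[0,-0.01,0,0,0,0,0],[0,-0.01,0,0,0,0,0],[0,-0.01,0,0,0,0,0]]'
python3 - <<'E'
from h import *
s=r.get_state()['tool_pos'];print(D(s[:2]),s)
E
python3 steer.py '[[0.57,0.01,0,0,0,0,0],[0.57,0.014,0,0,0,0,0],[0.57,0.014,0,0,0,0,0],[0.57,0.014,0,-0.04,0,0,0],[0.57,0.014,0,-0.09,0,0,0],[0.57,0.014,0,-0.15,0,0,0],[0.57,0.014,0,-0.15,0,0,0]]'
python3 - <<'E'
from h import *
im,p=shot('wrist'); cv2.imwrite('pics/w6.png',im[:,:,::-1])
for c in blobs(im,(174,120,60),(180,255,255),300)+blobs(im,(0,140,60),(3,255,255),300): print('red',cen(c).round(),rect(plane(p,c,.028)), D(plane(p,[cen(c)],.028)))
go((.60,-.32,.25,np.pi+.2))
E
```

```text
clock: 20.85
tool_pos: [0.5511, -0.0201, 0.0153]
eef_rot: [-0.058, 0.998, -0.003, -0.013]
contact_force: [-19.9, -5.0, 6.9]
opening: 0.45
finger_force: 35.0
[[-27.63224901 -66.06774417]] [ 0.55113132 -0.02010206  0.01530827]
clock: 21.55
tool_pos: [0.5552, -0.0173, 0.1728]
eef_rot: [-0.058, 0.998, 0.001, 0.006]
contact_force: [0.4, -0.2, -0.2]
opening: 0.573
finger_force: 0.0
red [315. 204.] (array([ 0.54194257, -0.02058704]), array([29.25624466, 25.11595726]), np.float64(0.12585082317073204)) [[-37.10044024 -65.26977854]]
red [18. 38.] (array([ 0.44069739, -0.25502109]), array([28.91234779, 25.41137123]), np.float64(0.12848458962027953)) [[-164.42862583 -286.59073538]]
[-0.011  -0.3056 -0.0781] [-0.     0.01  -0.084] rows 7.0 1.0
```

View pics/w6.png

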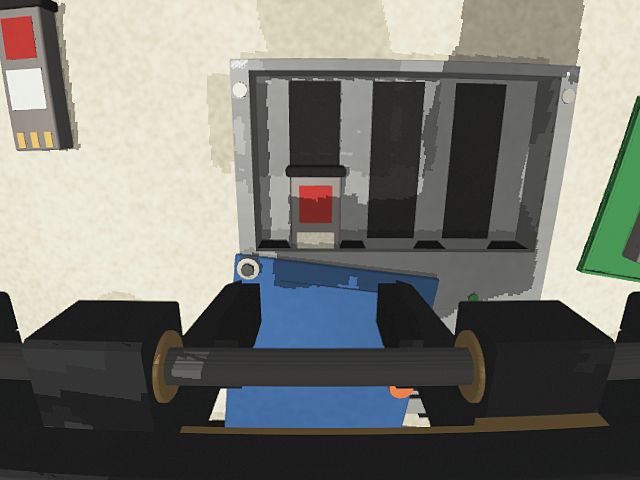

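Pack A is home: its strip is at dock x = -37.1, against -37.7 for the green packs when they were home. I'll look at B and C now.

```bash
python3 steer.py '[[0.57,0.03,-0.305,-0.05,0,0,-0.08],[0.57,0.03,-0.305,-0.05,0,0,-0.08],[0.57,0.03,-0.305,-0.05,0,0,-0.08],[0.57,0.03,-0.305,-0.05,0,0,-0.08],[0.57,0.03,-0.305,-0.05,0,0,-0.08],[0.57,0.03,-0.305,-0.05,0,0,-0.08],[0.57,0.03,-0.305,-0.05,0,0,-0.08],[0.57,0.03,-0.305,-0.05,0,0,-0.08]]'
cat >> h.py <<'E'
def look(z=.02):
    im,p=shot('wrist')
    for c in blobs(im,(174,120,60),(180,255,255),300)+blobs(im,(0,140,60),(3,255,255),300): print('red',cen(c).round(),plane(p,[cen(c)],z)[0],*rect(plane(p,c,z))[1:])
    for c in blobs(im,(12,110,90),(28,255,255),20,0,500): print('brass',cen(c).round(),plane(p,[cen(c)],z)[0])
    return im
E
python3 - <<'E'
from h import *
look()
E
```

```text
clock: 22.4
tool_pos: [0.5555, -0.3276, 0.2156]
eef_rot: [-0.095, 0.995, -0.0, -0.0]
contact_force: [-0.0, 1.1, -0.2]
opening: 0.568
finger_force: 0.0
red [623. 257.] [ 0.54267965 -0.01331342] [30.62661171 26.50984383] 0.11677097517118873
red [278. 113.] [ 0.47630539 -0.37821677] [29.86886787 25.69979286] 0.26514190463855103
red [417.  96.] [ 0.43910419 -0.26166772] [29.79792404 25.61688423] 0.11093843600207665
red [445.  18.] [ 0.37322688 -0.25408306] [75.35613251 25.21411133] -1.3499072711733242
brass [155. 377.] [ 0.7713535 -0.4673602]
brass [274. 200.] [ 0.55367526 -0.3692045 ]
brass [287. 199.] [ 0.55033342 -0.3576943 ]
brass [300. 198.] [ 0.54735647 -0.34606677]
brass [419. 185.] [ 0.51432011 -0.24034582]
brass [406. 184.] [ 0.51576428 -0.25229368]
brass [393. 183.] [ 0.51722638 -0.2641112 ]
```

Run:
```python
from h import *
go(pk((.4391,-.2617),(.5158,-.2523),.09))
```

```text
pack [ 0.46887721 -0.25805064] yaw 0.12194729454437048 len 0.07727386362800819
[0.0945 0.0833 0.1259] [ 0.002 -0.001  0.073] rows 4.0 1.0
```

```bash
python3 steer.py '[[0.7,0.094,0.083,0.126,0,0,0.073],[0.7,0.094,0.083,0.126,0,0,0.073],[0.7,0.094,0.083,0.126,0,0,0.073],[0.7,0.094,0.083,0.126,0,0,0.073],[0.7,0.094,0.083,0.126,0,0,0.073],[0.7,0.094,0.083,0.126,0,0,0.073],[0.7,0.094,0.083,0.126,0,0,0.073]]'
python3 - <<'E'
from h import *
look()
go(pk((.4391,-.2617),(.5158,-.2523),.006))
E
```

```text
clock: 23.15
tool_pos: [0.4506, -0.2616, 0.0921]
eef_rot: [-0.062, 0.998, -0.0, 0.002]
contact_force: [0.9, 0.1, -0.3]
opening: 0.702
finger_force: 0.0
red [130. 266.] [ 0.47596241 -0.37815483] [29.80568123 26.06656647] 0.2733977206625535
red [320. 232.] [ 0.43864378 -0.26158907] [28.94107246 25.70208931] 0.12458064513357558
red [355.  71.] [ 0.34591926 -0.25387141] [77.69781494 68.65422821] -1.4390097170285414
brass [127. 376.] [ 0.56035488 -0.38342139]
brass [338. 341.] [ 0.51223784 -0.24031424]
brass [320. 341.] [ 0.51379625 -0.2520497 ]
brass [302. 341.] [ 0.51530408 -0.26395973]
pack [ 0.46887721 -0.25805064] yaw 0.12194729454437048 len 0.07727386362800819
[0.0035 0.0018 0.0862] [-0.001  0.004  0.001] rows 2.0 1.0
```

```bash
python3 steer.py '[[0.7,0.0035,0.0015,0.045,0,0,0],[0.7,0.0035,0.0015,0.075,0,0,0],[0.7,0.0035,0.0015,0.086,0,0,0],[0.7,0.0035,0.0015,0.086,0,0,0],[0,0.0035,0.0015,0.086,0,0,0],[0,0.0035,0.0015,0.086,0,0,0],[0,0.0035,0.0015,0.086,0,0,0],[0,0.0035,0.0015,0.086,0,0,0]]' 35
python3 steer.py '[[0,0,0,-0.04,0,0,0],[0,0,0,-0.09,0,0,0],[0,0,0,-0.1,0,0,0],[0,0,0,-0.1,0,0,0]]'
python3 - <<'E'
from h import *
go(dk(-91,0,.106))
E
```

```text
clock: 24.0
tool_pos: [0.445, -0.2613, 0.0063]
eef_rot: [-0.061, 0.998, -0.001, 0.001]
contact_force: [-0.6, 0.7, 6.0]
opening: 0.448
finger_force: 35.0
clock: 24.4
tool_pos: [0.4449, -0.2616, 0.1067]
eef_rot: [-0.061, 0.998, -0.001, 0.002]
contact_force: [0.3, 0.8, -2.7]
opening: 0.45
finger_force: 35.0
[-0.0717  0.2933  0.0004] [-0.002  0.003  0.006] rows 7.0 1.0
```

```bash
python3 steer.py '[[0,-0.072,0.293,0,0,0,0.006],[0,-0.072,0.293,0,0,0,0.006],[0,-0.072,0.293,0,0,0,0.006],[0,-0.072,0.293,0,0,0,0.006],[0,-0.072,0.293,0,0,0,0.006],[0,-0.072,0.293,0,0,0,0.006],[0,-0.072,0.293,0,0,0,0.006],[0,-0.072,0.293,0,0,0,0.006],[0,-0.072,0.293,0,0,0,0.006],[0,-0.072,0.293,0,0,0,0.006]]'
cat >> h.py <<'E'
def held(y,dz=.0135,tz=.0155):
    s=r.get_state()['tool_pos']; im,p=shot('wrist')
    for c in blobs(im,(174,120,60),(180,255,255),300)+blobs(im,(0,140,60),(3,255,255),300): print('red',cen(c).round(),rect(plane(p,c,s[2]+dz))[2]-A, D(plane(p,[cen(c)],s[2]+dz)))
    print(D(s[:2]),s); go(dk(-91,y,tz))
E
python3 - <<'E'
from h import *
held(0)
E
```

```text
clock: 25.4
tool_pos: [0.4792, 0.0364, 0.1044]
eef_rot: [-0.056, 0.998, -0.001, -0.001]
contact_force: [-0.0, -0.2, -2.5]
opening: 0.448
finger_force: 35.0
red [318. 303.] -0.0003150539435352734 [[-98.9573916   -0.95037128]]
[[-92.64138453  -1.63740332]] [0.47915842 0.03644312 0.10443877]
[-0.0015  0.0016  0.0892] [-0.001 -0.001 -0.002] rows 2.0 1.0
```

```bash
python3 steer.py '[[0,-0.001,0.001,0.045,0,0,0],[0,-0.001,0.001,0.08,0,0,0],[0,-0.001,0.001,0.0885,0,0,0],[0,-0.001,0.001,0.0885,0,0,0]]'
python3 steer.py '[[0,-0.01,0,0,0,0,0],[0,-0.02,0,0,0,0,0],[0,-0.03,0,0,0,0,0],[0,-0.04,0,0,0,0,0],[0,-0.05,0,0,0,0,0],[0,-0.056,0,0,0,0,0],[0,-0.062,0,0,0,0,0],[0,-0.068,0,0,0,0,0],[0,-0.073,0,0,0,0,0],[0,-0.073,0,0,0,0,0]]'
python3 - <<'E'
from h import *
s=r.get_state()['tool_pos'];print(D(s[:2]),s)
E
```

```text
clock: 25.85
tool_pos: [0.48, 0.0388, 0.016]
eef_rot: [-0.057, 0.998, -0.001, -0.001]
contact_force: [0.6, -0.1, -1.6]
opening: 0.452
finger_force: 35.0
clock: 26.85
tool_pos: [0.5409, 0.045, 0.0154]
eef_rot: [-0.058, 0.998, -0.003, -0.012]
contact_force: [-19.2, -2.4, 4.0]
opening: 0.452
finger_force: 35.0
[[-30.30387539  -0.25401214]] [0.54092544 0.0449704  0.01539346]
```

Pack C came to a stop with 19 N at the expected depth. I'll release it, check it, and go back for B.

```bash
python3 steer.py '[[0.57,0.01,0,0,0,0,0],[0.57,0.01,0,0,0,0,0],[0.57,0.01,0,0,0,0,0],[0.57,0.01,0,-0.04,0,0,0],[0.57,0.01,0,-0.09,0,0,0],[0.57,0.01,0,-0.15,0,0,0],[0.57,0.01,0,-0.15,0,0,0]]'
python3 - <<'E'
from h import *
im,p=shot('wrist')
for c in blobs(im,(174,120,60),(180,255,255),300)+blobs(im,(0,140,60),(3,255,255),300): print('red',cen(c).round(), D(plane(p,[cen(c)],.028)))
go((.54,-.32,.22,np.pi+.25))
E
```

```text
clock: 27.55
tool_pos: [0.5478, 0.0483, 0.1726]
eef_rot: [-0.058, 0.998, 0.001, 0.006]
contact_force: [-0.7, 0.2, -0.5]
opening: 0.572
finger_force: 0.0
red [315. 204.] [[-36.94545762   0.34681654]]
red [232. 204.] [[-36.96481206 -65.36954425]]
[ 0.0491 -0.3646 -0.0492] [ 0.     0.011 -0.135] rows 8.0 1.0
```

```bash
python3 steer.py '[[0.7,0.049,-0.365,-0.05,0,0,-0.135],[0.7,0.049,-0.365,-0.05,0,0,-0.135],[0.7,0.049,-0.365,-0.05,0,0,-0.135],[0.7,0.049,-0.365,-0.05,0,0,-0.135],[0.7,0.049,-0.365,-0.05,0,0,-0.135],[0.7,0.049,-0.365,-0.05,0,0,-0.135],[0.7,0.049,-0.365,-0.05,0,0,-0.135],[0.7,0.049,-0.365,-0.05,0,0,-0.135],[0.7,0.049,-0.365,-0.05,0,0,-0.135]]'
python3 - <<'E'
from h import *
look(); go(pk((.4763,-.3782),(.5503,-.3577),.09))
E
```

```text
clock: 28.5
tool_pos: [0.5357, -0.3266, 0.2152]
eef_rot: [-0.121, 0.993, -0.001, -0.001]
contact_force: [-0.7, 0.3, -0.6]
opening: 0.701
finger_force: 0.0
red [609. 290.] [ 0.54334312 -0.01310248] [30.18481064 26.78413582] 0.11293899429056564
red [278. 133.] [ 0.47622733 -0.37837816] [29.36100006 25.73240852] 0.23983827901532662
red [451.  36.] [ 0.36169095 -0.25368677] [80.15563965 49.27578735] -1.296734530269775
brass [282. 217.] [ 0.55044333 -0.35757373]
brass [270. 218.] [ 0.55354165 -0.36930743]
brass [295. 217.] [ 0.54721726 -0.34608701]
pack [ 0.50521113 -0.37019084] yaw 0.2702497434454162 len 0.07678704317786954
[ 0.0638 -0.0389  0.1253] [ 0.001 -0.001 -0.023] rows 3.0 1.0
```

```bash
python3 steer.py '[[0.7,0.064,-0.039,0.125,0,0,-0.023],[0.7,0.064,-0.039,0.125,0,0,-0.023],[0.7,0.064,-0.039,0.125,0,0,-0.023],[0.7,0.064,-0.039,0.125,0,0,-0.023],[0.7,0.064,-0.039,0.125,0,0,-0.023],[0.7,0.064,-0.039,0.125,0,0,-0.023]]'
python3 - <<'E'
from h import *
look(); go(pk((.4763,-.3782),(.5503,-.3577),.006))
E
```

```text
clock: 29.15
tool_pos: [0.4881, -0.3725, 0.0935]
eef_rot: [-0.138, 0.99, -0.0, 0.002]
contact_force: [1.1, -0.4, -0.1]
opening: 0.701
finger_force: 0.0
red [314. 229.] [ 0.4759909  -0.37830711] [28.99070358 25.78023911] 0.2784521507401716
red [571.  64.] [ 0.34376062 -0.26516767] [80.530159   72.71983337] -1.22632472888204
brass [331. 340.] [ 0.54686553 -0.34624969]
brass [313. 340.] [ 0.55018225 -0.35784148]
brass [295. 340.] [ 0.55352347 -0.36943168]
pack [ 0.50521113 -0.37019084] yaw 0.2702497434454162 len 0.07678704317786954
[ 0.0052 -0.0018  0.0877] [-0.002  0.005  0.007] rows 2.0 1.0
```

```bash
python3 steer.py '[[0.7,0.005,-0.0015,0.045,0,0,0],[0.7,0.005,-0.0015,0.075,0,0,0],[0.7,0.005,-0.0015,0.087,0,0,0],[0.7,0.005,-0.0015,0.087,0,0,0],[0,0.005,-0.0015,0.087,0,0,0],[0,0.005,-0.0015,0.087,0,0,0],[0,0.005,-0.0015,0.087,0,0,0],[0,0.005,-0.0015,0.087,0,0,0]]' 35
python3 steer.py '[[0,0,0,-0.04,0,0,0],[0,0,0,-0.09,0,0,0],[0,0,0,-0.1,0,0,0],[0,0,0,-0.1,0,0,0]]'
python3 - <<'E'
from h import *
go(dk(-91,66,.106))
E
```

```text
clock: 30.0
tool_pos: [0.4813, -0.3779, 0.0061]
eef_rot: [-0.137, 0.991, -0.001, 0.001]
contact_force: [-0.1, 0.2, 7.1]
opening: 0.448
finger_force: 35.0
clock: 30.4
tool_pos: [0.4812, -0.3784, 0.1066]
eef_rot: [-0.136, 0.991, -0.001, 0.001]
contact_force: [-0.1, 0.6, -3.0]
opening: 0.45
finger_force: 35.0
[-0.1224  0.4665 -0.0005] [-0.003  0.003  0.159] rows 10.0 2.0
```

```bash
python3 steer.py '[[0,-0.122,0.466,0,0,0,0.159],[0,-0.122,0.466,0,0,0,0.159],[0,-0.122,0.466,0,0,0,0.159],[0,-0.122,0.466,0,0,0,0.159],[0,-0.122,0.466,0,0,0,0.159],[0,-0.122,0.466,0,0,0,0.159],[0,-0.122,0.466,0,0,0,0.159],[0,-0.122,0.466,0,0,0,0.159],[0,-0.122,0.466,0,0,0,0.159],[0,-0.122,0.466,0,0,0,0.159]]'
python3 - <<'E'
from h import *
go(dk(-91,66,.106))
E
```

```text
clock: 31.4
tool_pos: [0.47, 0.1085, 0.1032]
eef_rot: [-0.06, 0.998, 0.001, -0.001]
contact_force: [0.5, -0.5, -2.3]
opening: 0.449
finger_force: 35.0
[-0.0024 -0.005  -0.0028] [ 0.002 -0.002  0.005] rows 1.0 1.0
```

```bash
python3 steer.py '[[0,-0.001,0,0,0,0,0],[0,-0.001,0,0,0,0,0],[0,-0.001,0,0,0,0,0]]'
python3 - <<'E'
from h import *
held(66)
E
```

```text
clock: 31.7
tool_pos: [0.4717, 0.102, 0.1037]
eef_rot: [-0.056, 0.998, -0.001, -0.001]
contact_force: [0.7, -0.3, -2.2]
opening: 0.45
finger_force: 35.0
red [318. 305.] -0.0021956368249163166 [[-97.96468226  65.03150364]]
[[-92.52190684  64.35984802]] [0.47170414 0.10201815 0.1037347 ]
[-0.0015  0.0019  0.0884] [-0.002 -0.002 -0.003] rows 2.0 1.0
```

```bash
python3 steer.py '[[0,-0.001,0.0012,0.045,0,0,0],[0,-0.001,0.0012,0.08,0,0,0],[0,-0.001,0.0012,0.088,0,0,0],[0,-0.001,0.0012,0.088,0,0,0]]'
python3 steer.py '[[0,-0.01,0,0,0,0,0],[0,-0.02,0,0,0,0,0],[0,-0.03,0,0,0,0,0],[0,-0.04,0,0,0,0,0],[0,-0.05,0,0,0,0,0],[0,-0.056,0,0,0,0,0],[0,-0.062,0,0,0,0,0],[0,-0.068,0,0,0,0,0],[0,-0.073,0,0,0,0,0],[0,-0.073,0,0,0,0,0]]'
python3 - <<'E'
from h import *
s=r.get_state()['tool_pos'];print(D(s[:2]),s)
E
```

```text
clock: 32.15
tool_pos: [0.4726, 0.1039, 0.0159]
eef_rot: [-0.057, 0.998, -0.001, -0.001]
contact_force: [0.1, -0.8, -1.8]
opening: 0.453
finger_force: 35.0
clock: 33.15
tool_pos: [0.533, 0.1105, 0.015]
eef_rot: [-0.058, 0.998, -0.004, -0.013]
contact_force: [-20.2, -2.8, 3.4]
opening: 0.451
finger_force: 35.0
[[-30.68755879  65.75303581]] [0.5329702  0.11049743 0.01502414]
```

```bash
python3 steer.py '[[0.57,0.01,0,0,0,0,0],[0.57,0.01,0,0,0,0,0],[0.57,0.01,0,0,0,0,0],[0.57,0.01,0,-0.04,0,0,0],[0.57,0.01,0,-0.09,0,0,0],[0.57,-0.03,-0.04,-0.14,0,0,0],[0.57,-0.07,-0.07,-0.17,0,0,0],[0.57,-0.09,-0.07,-0.17,0,0,0],[0.57,-0.09,-0.07,-0.17,0,0,0]]'
python3 - <<'E'
from h import *
im,p=shot('wrist'); cv2.imwrite('pics/w9.png',im[:,:,::-1])
for c in blobs(im,(174,120,60),(180,255,255),300)+blobs(im,(0,140,60),(3,255,255),300): print('red',cen(c).round(), D(plane(p,[cen(c)],.028)))
for c in blobs(im,(3,140,90),(16,255,255),200): print('orange',cen(c),cv2.contourArea(c),D(plane(p,[cen(c)],.07)))
E
```

```text
clock: 34.05
tool_pos: [0.6526, 0.0511, 0.1914]
eef_rot: [-0.054, 0.999, -0.0, 0.008]
contact_force: [0.1, 0.1, 1.0]
opening: 0.57
finger_force: 0.0
red [241.  66.] [[-36.96056835 -65.46311656]]
red [412.  65.] [[-36.85543186  66.18736259]]
red [326.  65.] [[-36.79560924   0.20651348]]
orange [330.01163664 253.05405405] 444.0 [[101.18578073   2.19186596]]
```

View pics/w9.png

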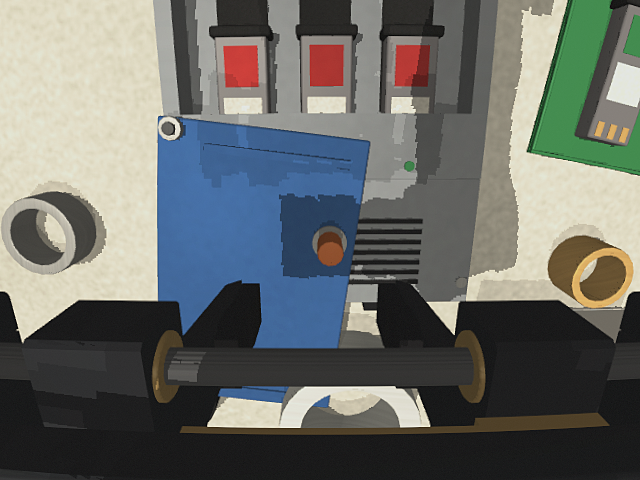

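All three packs are level at x = -36.9, so they're home. The knob at (330,253) is 149.6 mm from the pin, which puts the cover at 1.70 rad. I'll grip it and swing the cover shut.

Run:
```python
from h import *
go(dk(101,2,.1),dk(101,2,.054))
f0=np.arctan2(118.7,91)
for t in (1.62,1.5,1.35,1.2,1.05,.9,.75,.6,.45,.3,.2,.1,0,-.04):
    f=np.arctan2(75,-130)-t; print(t,round(-.15*(np.cos(f)-np.cos(f0)),3),round(.15*(np.sin(f)-np.sin(f0)),3))
```

```text
[-0.0232  0.0067  0.0892] [ 0.     0.008 -0.005] rows 2.0 1.0
[-0.0228  0.0067  0.1352] [ 0.     0.008 -0.005] rows 1.0 0.0
1.62 0.01 0.007
1.5 0.026 0.016
1.35 0.047 0.024
1.2 0.068 0.029
1.05 0.091 0.031
0.9 0.113 0.029
0.75 0.135 0.024
0.6 0.156 0.016
0.45 0.176 0.005
0.3 0.193 -0.009
0.2 0.204 -0.02
0.1 0.213 -0.031
0 0.221 -0.044
-0.04 0.224 -0.049
```

```bash
python3 steer.py '[[0.6,-0.02,0.007,0,0,0,0],[0.6,-0.02,0.007,0.04,0,0,0],[0.6,-0.02,0.007,0.07,0,0,0],[0.6,-0.02,0.007,0.07,0,0,0],[0.6,-0.02,0.007,0.07,0,0,0]]'
python3 - <<'E'
from h import *
go(dk(101,2,.055)); im,p=shot('wrist')
for c in blobs(im,(3,140,90),(16,255,255),200): print('orange',cen(c),D(plane(p,[cen(c)],.07)))
E
```

```text
clock: 34.6
tool_pos: [0.6617, 0.0648, 0.1166]
eef_rot: [-0.058, 0.998, 0.0, -0.001]
contact_force: [0.2, -0.4, 0.7]
opening: 0.596
finger_force: 0.0
[-0.0091 -0.0036  0.0616] [ 0.001 -0.001  0.001] rows 2.0 1.0
orange [311.17448953 274.7932909 ] [[97.50190061  2.2855141 ]]
```

```bash
python3 steer.py '[[0.6,-0.007,-0.003,0.03,0,0,0],[0.6,-0.007,-0.003,0.06,0,0,0],[0.6,-0.007,-0.003,0.06,0,0,0],[0,-0.007,-0.003,0.06,0,0,0],[0,-0.007,-0.003,0.06,0,0,0],[0,-0.007,-0.003,0.06,0,0,0],[0,-0.007,-0.003,0.06,0,0,0],[0,-0.007,-0.003,0.06,0,0,0]]' 25
python3 - <<'E'
from h import *
s=r.get_state()['tool_pos'];print(D(s[:2]),s)
E
```

```text
clock: 35.45
tool_pos: [0.6703, 0.0617, 0.0578]
eef_rot: [-0.057, 0.998, -0.0, 0.001]
contact_force: [-0.6, 0.1, 5.1]
opening: 0.22
finger_force: 25.0
[[100.17099573   1.53398073]] [0.67033333 0.06171814 0.05781108]
```

```bash
python3 steer.py '[[0,0.010,0.007,0,0,0,0],[0,0.026,0.016,0,0,0,0],[0,0.047,0.024,0,0,0,0],[0,0.068,0.029,0,0,0,0],[0,0.091,0.031,0,0,0,0],[0,0.113,0.029,0,0,0,0],[0,0.135,0.024,0,0,0,0],[0,0.156,0.016,0,0,0,0],[0,0.176,0.005,0,0,0,0],[0,0.193,-0.009,0,0,0,0]]'
python3 steer.py '[[0,0.011,-0.011,0,0,0,0],[0,0.020,-0.022,0,0,0,0],[0,0.028,-0.035,0,0,0,0],[0,0.032,-0.043,0,0,0,0],[0,0.032,-0.043,0,0,0,0],[0,0.032,-0.043,0,0,0,0]]'
python3 - <<'E'
from h import *
s=r.get_state()['tool_pos'];print(D(s[:2]),s)
E
```

```text
clock: 36.45
tool_pos: [0.4762, 0.0377, 0.0574]
eef_rot: [-0.063, 0.998, 0.004, -0.001]
contact_force: [-9.9, 13.4, 11.2]
opening: 0.195
finger_force: 25.2
clock: 37.05
tool_pos: [0.4403, -0.0097, 0.0567]
eef_rot: [-0.063, 0.998, 0.003, -0.01]
contact_force: [-21.7, 17.6, 17.6]
opening: 0.135
finger_force: 24.3
[[-136.56775352  -43.02441651]] [ 0.44027122 -0.00971093  0.05670959]
```

The opening fell to 0.135, so the knob slipped in the pads. I'll open, rise and look.

```bash
python3 steer.py '[[0.6,0,0,0,0,0,0],[0.6,0,0,0,0,0,0],[0.6,0,0,0,0,0,0],[0.6,0,0,-0.045,0,0,0],[0.6,-0.02,0,-0.08,0,0,0],[0.6,-0.02,0,-0.08,0,0,0]]'
python3 - <<'E'
from h import *
im,p=shot('wrist'); cv2.imwrite('pics/w10.png',im[:,:,::-1])
for c in blobs(im,(3,140,90),(16,255,255),200): print('orange',cen(c),cv2.contourArea(c),D(plane(p,[cen(c)],.07)))
s=r.get_state()['tool_pos'];print(D(s[:2]),s)
E
```

```text
clock: 37.65
tool_pos: [0.4774, -0.0124, 0.1405]
eef_rot: [-0.057, 0.998, 0.001, 0.006]
contact_force: [0.9, -0.3, -0.4]
opening: 0.594
finger_force: 0.0
orange [339.13833434 221.62512603] 826.5 [[-118.10762268  -36.81257729]]
[[-102.41671314  -50.29664196]] [ 0.47503114 -0.0130164   0.13862476]
```

View pics/w10.png

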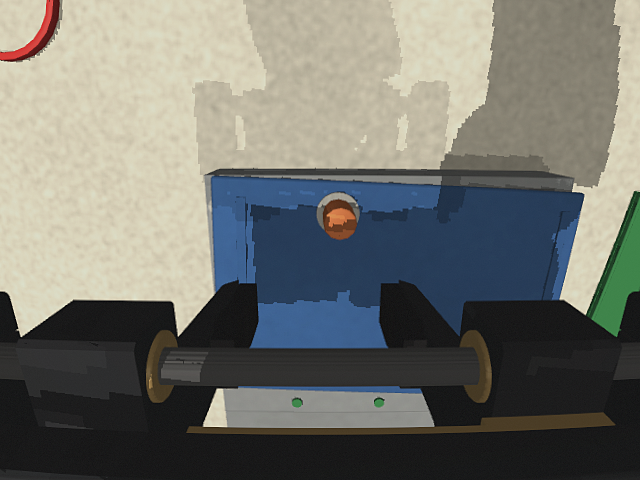

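The cover is nearly shut, with the knob at (339,222), or dock y = -36.8 against -41.5. About 0.03–0.04 rad is still open. I'll push the knob home from its left side with the fingers shut.

Run:
```python
from h import *
go(dk(-119,2,.12),dk(-119,2,.056))
```

```text
[0.0167 0.0523 0.0185] [ 0.001  0.007 -0.001] rows 2.0 1.0
[0.0172 0.0522 0.0825] [ 0.001  0.007 -0.001] rows 2.0 0.0
```

```bash
python3 steer.py '[[0,0.017,0.052,0,0,0,0],[0,0.017,0.052,0,0,0,0],[0,0.017,0.052,0,0,0,0],[0,0.017,0.052,0.04,0,0,0],[0,0.017,0.052,0.081,0,0,0],[0,0.017,0.052,0.081,0,0,0],[0,0.017,0.052,0.081,0,0,0]]' 20
python3 - <<'E'
from h import *
s=r.get_state()['tool_pos'];print(D(s[:2]),s)
E
```

```text
clock: 38.4
tool_pos: [0.4484, 0.0352, 0.0553]
eef_rot: [-0.057, 0.998, -0.001, -0.001]
contact_force: [-0.1, 0.4, 0.4]
opening: 0.005
finger_force: 0.0
[[-123.30072764    0.62776132]] [0.44844167 0.03517526 0.05530356]
```

```bash
python3 steer.py '[[0,-0.003,-0.004,0,0,0,0],[0,-0.003,-0.008,0,0,0,0],[0,-0.003,-0.011,0,0,0,0],[0,-0.002,-0.014,0,0,0,0],[0,-0.001,-0.017,0,0,0,0],[0,-0.001,-0.017,0,0,0,0]]'
python3 - <<'E'
from h import *
s=r.get_state()['tool_pos'];print(D(s[:2]),s)
E
```

```text
clock: 39.0
tool_pos: [0.4519, 0.0189, 0.0559]
eef_rot: [-0.057, 0.998, -0.0, -0.0]
contact_force: [-1.2, 0.3, -0.9]
opening: 0.005
finger_force: 0.0
[[-121.70607829  -15.89195041]] [0.45192137 0.01894765 0.05588871]
```

```bash
python3 steer.py '[[0,0,-0.003,0,0,0,0],[0,0,-0.006,0,0,0,0],[0,0,-0.008,0,0,0,0],[0,0,-0.008,0,0,0,0]]'
python3 steer.py '[[0,0,-0.002,0,0,0,0],[0,0,-0.004,0,0,0,0],[0,0,-0.004,0,0,0,0]]'
python3 - <<'E'
from h import *
im,p=shot('wrist')
for c in blobs(im,(3,140,90),(16,255,255),200): print('orange',cen(c),cv2.contourArea(c),D(plane(p,[cen(c)],.07)))
s=r.get_state()['tool_pos'];print(D(s[:2]),s)
E
```

```text
clock: 39.4
tool_pos: [0.4521, 0.0173, 0.0557]
eef_rot: [-0.061, 0.998, 0.004, 0.0]
contact_force: [-5.0, 13.7, 4.6]
opening: 0.004
finger_force: 6.9
clock: 39.7
tool_pos: [0.4521, 0.0171, 0.0557]
eef_rot: [-0.063, 0.998, 0.007, 0.0]
contact_force: [-6.8, 20.7, 7.8]
opening: 0.007
finger_force: 11.1
[[-121.75140438  -17.7072322 ]] [0.45208464 0.01713916 0.05567297]
```

The cover stands firm against 20 N, well above its 1–3 N, so it is at the end stop. I'll back off and check.

```bash
python3 steer.py '[[0,0,0.02,0,0,0,0],[0,0,0.03,-0.04,0,0,0],[0,-0.02,0.03,-0.085,0,0,0],[0.5,-0.02,0.03,-0.085,0,0,0]]'
python3 - <<'E'
from h import *
im,p=shot('wrist'); cv2.imwrite('pics/w11.png',im[:,:,::-1])
for c in blobs(im,(3,140,90),(16,255,255),200): print('orange',cen(c),cv2.contourArea(c),D(plane(p,[cen(c)],.07)))
go((.30,.45,.3,np.pi+A))
E
```

```text
clock: 40.15
tool_pos: [0.4751, 0.0412, 0.1449]
eef_rot: [-0.058, 0.998, 0.001, 0.006]
contact_force: [-0.4, 0.2, -0.2]
opening: 0.074
finger_force: 0.0
orange [240.68697655 208.85029313] 796.0 [[-121.22752917  -42.55899505]]
[ 0.1238  0.4271 -0.1576] [ 0.001  0.007 -0.001] rows 10.0 1.0
```

View pics/w11.png

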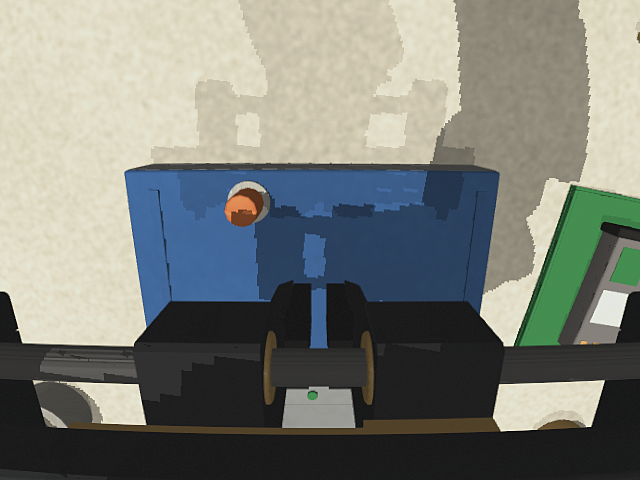

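The cover is fully shut: the knob is at dock (-121,-42.6) against the given (-120,-41.5), and its edge runs parallel to the front wall. I'll clear the arm and check the whole scene.

```bash
python3 steer.py '[[0.5,0.08,0,-0.15,0,0,0],[0.5,0.08,0,-0.15,0,0,0],[0.5,0.08,0,-0.15,0,0,0],[0.5,0.08,0,-0.15,0,0,0],[0.5,0.08,0,-0.15,0,0,0]]'
python3 - <<'E'
from h import *
im,p=shot('scene'); cv2.imwrite('pics/s12.png',im[:,:,::-1])
E
```

```text
clock: 40.7
tool_pos: [0.3898, 0.0297, 0.2915]
eef_rot: [-0.057, 0.998, -0.001, 0.001]
contact_force: [-0.1, 0.2, -0.1]
opening: 0.498
finger_force: 0.0
```

View pics/s12.png

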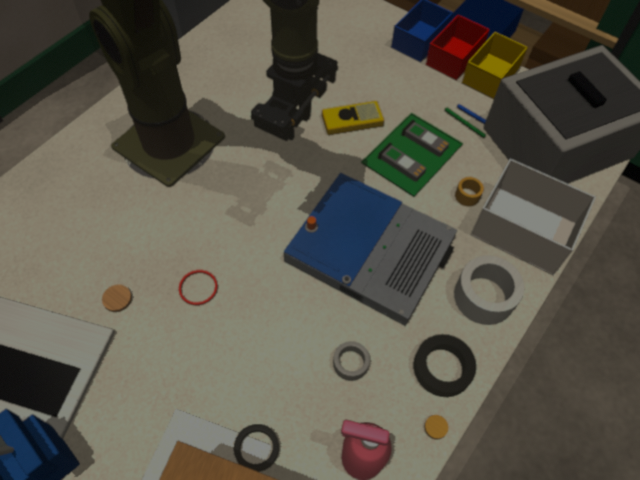

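Both charged packs, at (402,160) and (427,136), lie flat in the tray. The cover is shut, the bench is otherwise as it was, and the arm is clear.

```bash
python3 -c "
from plant import r; print(r.finish_job())"
```

```text
the job is handed in; nothing more can be done
None
```

The job is done and handed in at about 41 s: both charged packs lie flat in the green tray, all three drained packs are fully home in the dock, and the cover is shut against its end stop.

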